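# Set the burnishing board's overhang to a gauge pin and hold it

## Task

Set up the burnishing board in the box-making shop: take the steel gauge pin out of the wooden rack and stand it upright and fully down in the bore of the dark steel gauge foot, then leave it standing. Next slide the plywood board, by its handle, out over the end of the black bench block until its outer end is level with the middle of the pin, with the board square to the block and lying flat on it. Finish while still holding the board by its handle, because it would tip off the block if let go, and leave the other things on the bench where they are.

Things in the scene. Friction and masses are not known exactly. Their poses are not given: they have to be found in the camera images.
- block: fixed black bench block, 200 (x) by 280 (y) by 50 mm high; origin at the centre of its underside, on the bench. The board slides along its y axis; outward is its -y. Its outer end face is 140 mm from the origin towards -y. It is turned by up to 7 degrees. A thin green cutting mat peeps out under it.
- board: loose plywood board on the block, 90 (x) by 300 (y) by 12 mm thick, 0.2 to 0.4 kg; origin at the centre of its underside, outer end at -y, handle near the +y end. It starts with 30 to 70 mm overhanging, up to 5 degrees out of square, up to 8 mm off the block's centre line; slides on plain friction. At the final overhang (180 to 205 mm) it tips if let go.
- handle (a point): centre of the handle, an upright wooden fin fixed across the board: 60 mm wide (board x), 20 mm thick (board y), 46 mm high above the board's top face. This point is 23 mm above the top face, 270 mm from the board's outer end, on its centre line. Pinch it with a finger on either side along board y. Axes as the board's.
- board_end (a point): middle of the upper edge of the board's outer end (the -y end), on the board's top face, axes as the board's.
- foot: fixed dark steel gauge foot, a 70 x 70 x 40 mm high block standing on the bench beside the path of the board (95 mm to the robot's side of the block's centre line), square with the block; its top is 10 mm below the board's underside. Origin at the centre of its underside.
- bore (a point): centre of the mouth of the bore in the top of the gauge foot, 40 mm above the bench: round, 18 mm wide, 30 mm deep, chamfered 2 mm; axes as the block's. The middle of the standing pin marks how far out (along the block's y) the board's end must come.
- rack: fixed wooden rack on the bench, 130 (x) by 60 (y) by 45 mm high, with a row of three bores; the pin starts in the middle bore (18 mm wide, 30 mm deep), the two narrower ones stay empty. Origin at the centre of its underside. It and the jar may swap places.
- pin: the steel gauge pin, round, 16 mm diameter, 100 mm long, chamfered foot, 0.15 kg; origin at the centre of its foot end, z along it. It starts upright in the rack with its foot 15 mm and its top 115 mm above the bench; in the gauge foot its foot end is 10 mm above the bench.
- pin_mid (a point): centre of the gauge pin, half-way up (50 mm from either end). At the start 20 mm above the rack's top; standing in the gauge foot, 20 mm above the gauge foot's top. Grip a little above it.
- pin_foot (a point): centre of the pin's foot end.
- jar: bystander: closed glue jar, 60 mm wide, 75 mm tall, origin under its centre.
- weight: bystander: small brass weight with a knob, 52 mm wide, 47 mm tall, origin under its centre.
- folder: bystander: flat white folding bone, about 22 x 121 x 5 mm, lying on the bench under the board's path, origin under its middle.
- smallbox: bystander: closed black box, 124 x 94 x 63 mm, beyond the handle end of the block, origin under its centre.
- spool: bystander: wooden spool, 40 mm wide, 42 mm tall, origin under its centre.
- gluebrush: bystander: brush lying on the bench, origin under it.
Not all that is in view belongs to the job. There is more than one size of the pin; the one meant has the size given above.

How it is judged:
On the way, in this order (a step that is already met when the one before it is completed fails the run):
1. the pin stands upright, fully down in the bore of the gauge foot, and is let go (horizontal distance between pin_foot and bore below 0.004 m and z of pin_foot in the frame of bore below -0.025 m and angle between pin_mid's own z axis and vertical below 0.1 rad and contact force between pin and the fingers below 0.1 N), for 0.2 s.
2. the board's outer end is level with the pin, the board flat and square on the block and held (y of board_end in the frame of bore between -0.008 and 0.008 m and angle between the y axis of board_end and the y axis of block, either way round below 0.08 rad and angle between board_end's own z axis and vertical below 0.035 rad and contact force between board and the fingers above 1 N and contact force between board and block above 0.5 N and contact force between board and pin below 0.1 N and contact force between board and foot below 0.1 N), for 0.2 s.
At the end, for the whole second after the job is handed in: Pin free in the bore: within 4 mm, 25 mm deep or more, 6 degrees of upright. Board's outer end within 8 mm of the bore's centre along block y, 4.5 degrees of square, 2 of flat, at rest on the block (over 0.5 N), clear of pin and foot, fingers holding it (over 1 N) (all of step 1 and all of step 2 and linear speed of board below 0.02 m/s); the arm keeps its last pose, push and grip.
It fails at once if the board tips by more than 9 degrees (angle between board_end's own z axis and vertical above 0.15 rad).
It fails at once if another thing on the bench is moved more than 30 mm (distance of any of jar, weight, folder, smallbox, spool, gluebrush from where it was at the start of the episode above 0.03 m).
It also fails if it takes over 51 s, if anything falls off the work surface, if the arm or the gripper's body presses on something with over 40 N, if the wrist force passes 120 N, or if a joint passes its speed limit or range.

## Robot

A 6-joint arm with a two-finger parallel gripper is mounted at the origin on the work surface. World frame = base frame: x ahead of the robot, y to its left, z up, the work surface at z = 0. Lengths are in m, angles in rad, forces in N, time in s.
With the tool pointing down it reaches from about 0.25 to 0.8 m from the base axis. Payload 3.9 kg.
Tool frame: the origin (TCP) lies between the finger pads; the fingertips stand 17 mm ahead of it and the grasp point (between the pads) lies 2 mm behind it; z points along the fingers, y is the line along which they close (so a half turn about z gives the same grasp; the last joint's range is limited). The gripper opens to 85 mm and grips with 20 to 120 N. Pads are 22 mm wide; open, the fingers measure 114 mm over their backs; the gripper's body (76 mm by 85 mm) begins 54 mm behind the grasp point. The pads swing forward as they close: fully open they stand 13 mm farther back than shut.
Start: joints at [1.103, 0.26, -0.138, 1.173, 0, 1.571], TCP at [0.237, 0.469, 0.248] pointing down, gripper open.
Joint ranges: [-2.78, 2.78], [-0.83, 1.72], [-1.28, 1.37], [-1.9, 2.12], [-1.57, 1.48], [-3.14, 3.14]. Speed limits (rad/s): [2.57, 2.57, 3.14, 3.14, 3.14, 3.14].

## Interface

Orientations are given as a unit quaternion [w, x, y, z].
In Python, from rig import bot, optics gives the robot as it stands.
- The arm moves only by the shell command python3 -m creep 'ROWS'. ROWS is a JSON object of lists of equal length, an entry for each row: "delta_rot": the turn, a rotation vector about the tool's x, y, z in rad, a list of three; "slide": the shift along the tool's x, y, z in mm, a list of three; "fingers": the closure in counts, from 0 (fully open) to 255 (shut). In form: {"delta_rot": [[rx, ry, rz], ...], "slide": [[tx, ty, tz], ...], "fingers": [fingers, ...]}. A call has 1 to 12 rows; each row shifts and turns the commanded pose from where the row before left it, along the tool's axes as they then stand; what a row does not reach is not made up. A row lasts 1/12 s, in which the tool goes at most 41.7 mm and 7.16 degrees, less where a joint would pass 70% of its speed; a pose out of reach is approached as far as the arm can. A call with a gripper value outside its range is refused whole. The fingers move at their own pace and stop on an object; the grip force is fixed at half the most. Time passes only in rows, so rows that do not move let the fingers close. It gives the time, the measured TCP pose, the force, the opening and the grip force at its end, in the units of the state.
- bot.get_state(): the state, without advancing time (a new reading comes with each control period).
- optics.capture(name): name is "side" or "top" or "wrist"; returns a dict with "color" (480x640x3 uint8, blue, green, red), "fovy" (degrees; the focal length in pixels is half the picture's height over the tangent of half this angle, whatever the lens; pixels are square), "cx", "cy" (the principal point, pixels), "T" (4x4, takes a point from camera to world coordinates). Camera axes: x right, y down, z forward; pixel columns grow to the right and rows downward; lengths in m; the calibration is good to about 2 mm. The wrist camera is an equidistant fisheye: a pixel r from the principal point sees the ray r / f radians off the axis. A picture is of the moment at which its call begins. There is no depth.
- bot.job_done(): hands the job in; it is judged then, once.
The state is a dict: "time": time; "q": joint angles; "joint_vel": joint speeds; "joint_torque": joint torques, N m; "ee_pos": TCP position; "tcp_rot": TCP orientation; "ft_force": force on the tool from outside, world axes, zero at the start; "moment": the same for the moment, N m; "gripper_width": opening from 0.0 (shut) to 1.0 (fully open); "grip_force": force on a finger pad.
Only numpy, scipy, OpenCV 4.12 (cv2) and the standard library are available. Lean on these libraries where they do the work, as an engineer would, in place of code of your own. Each camera call takes 0.05 s, during which the arm holds its last target. There are 200 camera calls.

## Working session

There is one attempt and no reset: what is moved stays moved. The work goes in short steps, Python scripts to look and compute and a shell command to move; the robot and the scene stay as the last step left them, time stands still between calls to the robot, and variables do not carry over. Pictures are saved under pics/ and viewed, at most 10 in all, crops included, and the job is handed in when it is done.

```bash
ls; mkdir -p pics
python3 - <<'E'
from rig import bot, optics
import cv2,numpy as np,pickle
s=bot.get_state();print({k:np.round(v,3).tolist() for k,v in s.items()})
d={}
for n in("top","side","wrist"):
    c=optics.capture(n);d[n]=c;cv2.imwrite(f"pics/{n}0.png",c["color"]);print(n,c["fovy"],c["cx"],c["cy"],np.round(c["T"],3).tolist())
pickle.dump(d,open("d0.pkl","wb"))
E
```

```text
pics
{'time': 0.0, 'q': [1.103, 0.261, -0.139, 1.173, -0.0, 1.571], 'joint_vel': [0.0, 0.001, -0.001, 0.0, 0.0, -0.001], 'joint_torque': [0.001, -40.568, 25.392, 0.019, -0.0, 0.0], 'ee_pos': [0.236, 0.468, 0.247], 'tcp_rot': [-0.0, 0.232, 0.973, -0.001], 'ft_force': [-0.674, -1.146, 0.004], 'moment': [-0.019, 0.046, 0.005], 'grip_force': 0.0, 'gripper_width': 1.0}
top 48.62027028227902 313.6428324325845 240.28701303171454 [[0.024, -0.988, 0.149, 0.419], [-1.0, -0.026, -0.014, 0.055], [0.018, -0.149, -0.989, 1.332], [0.0, 0.0, 0.0, 1.0]]
side 53.52052511804236 310.4190501754701 240.69151156118244 [[0.825, -0.362, 0.434, 0.163], [-0.565, -0.521, 0.64, -0.615], [-0.006, -0.773, -0.634, 0.737], [0.0, 0.0, 0.0, 1.0]]
wrist 65.70646984690485 314.1892362776306 244.6890125498922 [[0.451, 0.848, 0.278, 0.165], [0.893, -0.428, -0.141, 0.504], [-0.001, 0.312, -0.95, 0.373], [0.0, 0.0, 0.0, 1.0]]
```

View pics/top0.png

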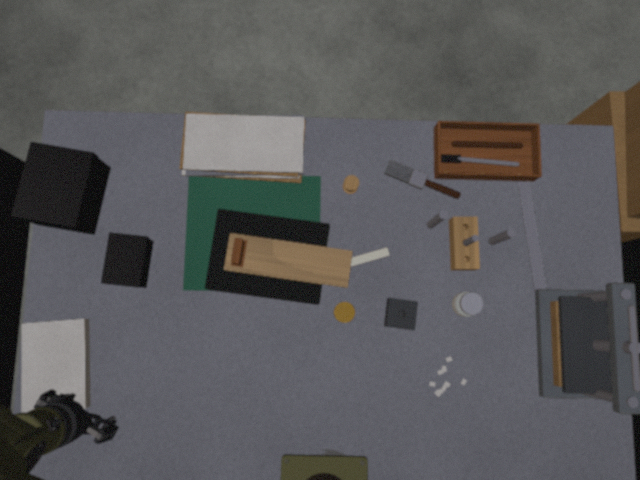

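View pics/side0.png

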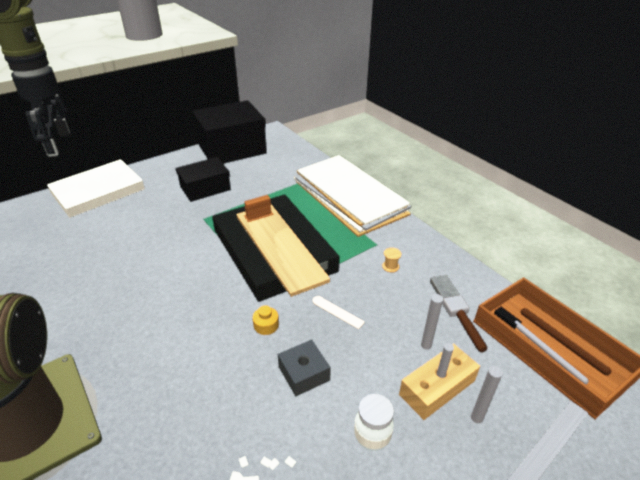

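The top view shows the pin in the rack at about (470,240) with decoy pins at (435,220) and (502,236). The foot is at (401,313) with its bore at (403,313), the board runs from (238,250) to (340,268), and the block is black. The side view shows the pin top at (447,348), the foot at (304,366) and the fin at (258,208).

```bash
cat > h.py <<'E'
import numpy as np,cv2
def ray(c,u,v):
    f=240/np.tan(np.radians(c["fovy"])/2); x,y=u-c["cx"],v-c["cy"]
    if c.get("fish"):
        r=np.hypot(x,y)+1e-9;t=r/f;d=np.array([np.sin(t)*x/r,np.sin(t)*y/r,np.cos(t)])
    else: d=np.array([x/f,y/f,1.]);d/=np.linalg.norm(d)
    T=np.array(c["T"]);return T[:3,3],T[:3,:3]@d
def pl(c,u,v,z):
    o,d=ray(c,u,v);return (o+d*(z-o[2])/d[2])
def proj(c,p):
    T=np.array(c["T"]);q=T[:3,:3].T@(np.array(p)-T[:3,3]);f=240/np.tan(np.radians(c["fovy"])/2)
    if c.get("fish"):
        r=np.hypot(q[0],q[1])+1e-12;t=np.arctan2(r,q[2]);return np.array([c["cx"]+f*t*q[0]/r,c["cy"]+f*t*q[1]/r])
    return np.array([c["cx"]+f*q[0]/q[2],c["cy"]+f*q[1]/q[2]])
def tri(c1,p1,c2,p2):
    o1,d1=ray(c1,*p1);o2,d2=ray(c2,*p2);A=np.stack([d1,-d2],1);s=np.linalg.lstsq(A,o2-o1,rcond=None)[0]
    a,b=o1+d1*s[0],o2+d2*s[1];return (a+b)/2,np.linalg.norm(a-b)
def blobs(m,amin=20):
    cs,_=cv2.findContours(m.astype(np.uint8),cv2.RETR_EXTERNAL,cv2.CHAIN_APPROX_NONE)
    return [c for c in cs if cv2.contourArea(c)>=amin]
E
python3 - <<'E'
import pickle;from h import *
d=pickle.load(open("d0.pkl","rb"))
def st(n,pts):
    im=d[n]["color"]
    for u,v in pts: print(n,(u,v),im[v,u].tolist(),cv2.cvtColor(im[v:v+1,u:u+1],cv2.COLOR_BGR2HSV)[0,0].tolist())
st("top",[(300,265),(237,252),(280,230),(220,270),(401,305),(403,313),(385,290),(465,225),(455,255),(343,312),(370,257)])
st("side",[(280,250),(258,208),(270,280),(240,235),(300,358),(303,360),(320,376),(300,382),(430,375),(430,395),(447,348),(445,370)])
a=cv2.resize(d["top"]["color"][195:345,195:520],None,fx=2.4,fy=2.4,interpolation=cv2.INTER_CUBIC)
b=cv2.resize(d["side"]["color"][330:430,260:510],None,fx=3.12,fy=3.12,interpolation=cv2.INTER_CUBIC)[:240]
b=cv2.resize(d["side"]["color"][335:410,260:510],(780,234),interpolation=cv2.INTER_CUBIC)
cv2.imwrite("pics/crop.png",np.vstack([a,b])); print(a.shape)
E
```

```text
top (300, 265) [86, 114, 137] [16, 95, 137]
top (237, 252) [43, 67, 100] [13, 145, 100]
top (280, 230) [34, 33, 36] [170, 21, 36]
top (220, 270) [31, 27, 23] [105, 66, 31]
top (401, 305) [57, 54, 51] [105, 27, 57]
top (403, 313) [44, 43, 40] [98, 23, 44]
top (385, 290) [102, 93, 94] [123, 23, 102]
top (465, 225) [40, 64, 84] [16, 134, 84]
top (455, 255) [70, 102, 126] [17, 113, 126]
top (343, 312) [52, 106, 130] [21, 153, 130]
top (370, 257) [158, 167, 168] [27, 15, 168]
side (280, 250) [162, 229, 246] [24, 87, 246]
side (258, 208) [40, 75, 129] [12, 176, 129]
side (270, 280) [31, 32, 30] [75, 16, 32]
side (240, 235) [31, 34, 32] [50, 23, 34]
side (300, 358) [61, 61, 57] [90, 17, 61]
side (303, 360) [59, 63, 59] [60, 16, 63]
side (320, 376) [52, 55, 53] [50, 14, 55]
side (300, 382) [53, 53, 53] [0, 0, 53]
side (430, 375) [133, 211, 240] [22, 114, 240]
side (430, 395) [149, 228, 249] [24, 102, 249]
side (447, 348) [212, 208, 203] [103, 11, 212]
side (445, 370) [125, 130, 131] [25, 12, 131]
(360, 780, 3)
```

View pics/crop.png

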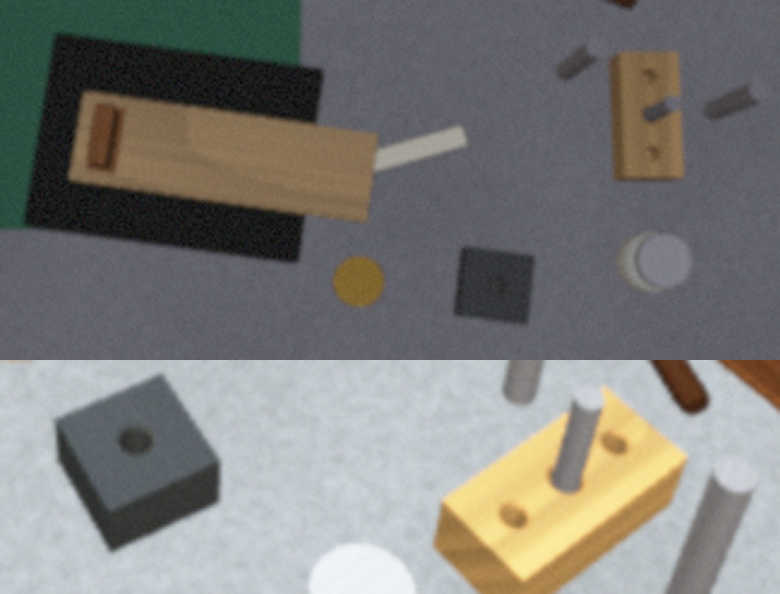

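The crop is clear. In the top view the bore is at about (402.5,314) and the pin's top at (474,238). In the side view the bore is at about (303.3,360.6), the pin's top at (448.5,347.5) and the rack's empty bores at (424.4,385) and (456.8,361.6).

Run:
```python
import pickle;from h import *
d=pickle.load(open("d0.pkl","rb"));t,s=d["top"],d["side"]
r=lambda a:np.round(np.array(a)*1000,1).tolist()
print("bore top/side plane",r(pl(t,402.5,314.2,.04)),r(pl(s,303.3,360.6,.04)))
print("pintop",r(pl(t,474.2,237.9,.115)),r(pl(s,448.5,347.5,.115)),r(tri(t,(474.2,237.9),s,(448.5,347.5))[0]))
print("rack bores",r(pl(s,424.4,385,.045)),r(pl(s,456.8,361.6,.045)),r(pl(t,195+650/2.4,195+75/2.4,.045)),r(pl(t,195+654/2.4,195+153/2.4,.045)))
def rect(n,m,z,win,label):
    c=d[n];u0,v0,u1,v1=win;mm=np.zeros(m.shape,bool);mm[v0:v1,u0:u1]=m[v0:v1,u0:u1]
    b=max(blobs(mm),key=cv2.contourArea).reshape(-1,2)
    w=np.array([pl(c,u,v,z)[:2] for u,v in b]);(cx,cy),(a,h),an=cv2.minAreaRect((w*1000).astype(np.float32))
    print(label,n,"c",np.round((cx,cy),1),"size",round(a,1),round(h,1),"ang",round(an,2))
    return w
def masks(n):
    hsv=cv2.cvtColor(d[n]["color"],cv2.COLOR_BGR2HSV).astype(int);return hsv[...,0],hsv[...,1],hsv[...,2]
H,S,V=masks("top")
wood=(S>65)&(V>75)&(H<25)
rect("top",wood|((S>90)&(H<25)&(V>40)),.062,(210,220,353,295),"board")
rect("top",(V<45),.05,(195,195,345,310),"block")
rect("top",(V<76),.04,(380,290,425,335),"foot")
rect("top",(S>90)&(H<25),.045,(445,205,485,275),"rack")
rect("top",(S>115)&(H<17)&(V<115),.108,(225,230,250,270),"fin")
H,S,V=masks("side")
rect("side",(S>50)&(H<30)&(H>16)&(V>120),.062,(225,190,330,295),"board")
```

```text
bore top/side plane [439.8, -182.4, 40.0] [440.6, -179.3, 40.0]
pintop [618.9, -336.5, 115.0] [617.9, -338.3, 115.0] [619.4, -337.3, 112.9]
rack bores [577.9, -338.5, 45.0] [658.2, -336.7, 45.0] [659.0, -338.9, 45.0] [578.2, -341.4, 45.0]
board top c [562.8  98.9] size 301.9 96.0 ang 83.13
block top c [572.6 148. ] size 275.7 197.1 ang 83.65
foot top c [ 441.7 -177.3] size 75.2 68.6 ang 83.69
rack top c [ 617.5 -333. ] size 129.8 68.9 ang 1.09
fin top c [572.7 211.5] size 30.1 64.6 ang 83.31
board side c [561.2  96.3] size 311.6 95.2 ang 83.22
```

```bash
python3 -m creep '{"delta_rot":[[0,0,0.12],[0,0,0.12],[0,0,0.12],[0,0,0.12],[0,0,0.12],[0,0,0.12],[0,0,0.12],[0,0,0.12],[0,0,0.12],[0,0,0.023]],"slide":[[0,0,0],[0,0,0],[0,0,0],[0,0,0],[0,0,0],[0,0,0],[0,0,0],[0,0,0],[0,0,0],[0,0,0]],"fingers":[0,0,0,0,0,0,0,0,0,0]}'
python3 -m creep '{"delta_rot":[[0,0,0],[0,0,0],[0,0,0],[0,0,0],[0,0,0],[0,0,0],[0,0,0],[0,0,0],[0,0,0],[0,0,0],[0,0,0],[0,0,0]],"slide":[[-33,16,0],[-33,16,0],[-33,16,0],[-33,16,0],[-33,16,0],[-33,16,0],[-33,16,0],[-33,16,0],[-33,16,0],[-33,16,0],[-33,16,0],[-33,16,0]],"fingers":[0,0,0,0,0,0,0,0,0,0,0,0]}'
python3 -m creep '{"delta_rot":[[0,0,0],[0,0,0],[0,0,0],[0,0,0],[0,0,0],[0,0,0],[0,0,0],[0,0,0],[0,0,0],[0,0,0],[0,0,0]],"slide":[[-33,16,0],[-33,16,0],[-33,16,0],[-33,16,0],[-33,16,0],[-33,16,0],[-33,16,0],[-33,16,0],[-33,16,0],[-33,16,0],[0,0,0]],"fingers":[0,0,0,0,0,0,0,0,0,0,0]}'
python3 - <<'E'
from rig import optics
import pickle,cv2
from h import *
c=optics.capture("wrist");c["fish"]=1;pickle.dump(c,open("w1.pkl","wb"));cv2.imwrite("pics/w1.png",c["color"])
for p in [(.6185,-.3375,.115),(.6185,-.3375,.045),(.44,-.181,.04)]:print(proj(c,p))
d=pickle.load(open("d0.pkl","rb"));t,s=d["top"],d["side"]
print(pl(t,195+590/2.4,195+48/2.4,.1),pl(t,195+755/2.4,195+90/2.4,.13),tri(t,(195+597/2.4,195+45/2.4),s,(436,299)),tri(t,(195+757/2.4,195+90/2.4),s,(495,373)))
E
```

```text
time: 0.98
ee_pos: [0.2366, 0.4683, 0.248]
tcp_rot: [0.0, 0.708, 0.706, -0.0]
ft_force: [-0.1, 0.5, -0.5]
gripper_width: 0.997
grip_force: 0.0
time: 1.98
ee_pos: [0.429, 0.0708, 0.2483]
tcp_rot: [0.0, 0.706, 0.708, 0.0]
ft_force: [0.7, 0.8, -0.6]
gripper_width: 1.002
grip_force: 0.0
time: 2.9
ee_pos: [0.5911, -0.2634, 0.2464]
tcp_rot: [0.001, 0.708, 0.706, -0.001]
ft_force: [1.4, -0.7, -0.7]
gripper_width: 1.001
grip_force: 0.0
[348.33900476 326.71313279]
[342.17659145 289.79298012]
[152.06691889 131.68376858]
[ 0.67429557 -0.26294263  0.1       ] [ 0.63125581 -0.41412769  0.13      ] (array([ 0.66932041, -0.26049539,  0.13058964]), np.float64(0.004281264740478577)) (array([ 0.63144032, -0.41684969,  0.12708018]), np.float64(0.0009756880705090276))
```

View pics/w1.png

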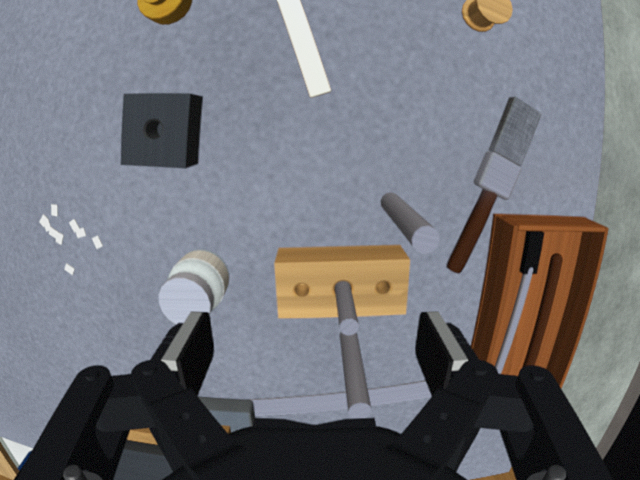

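The wrist view shows the pin's top at (348,326) and the bore at about (153,128), within 4 px of my predicted pixels. The decoys' tops are at z≈0.13, clear of the gripper.

```bash
python3 -m creep '{"delta_rot":[[0,0,0],[0,0,0],[0,0,0],[0,0,0],[0,0,0]],"slide":[[-25,9,0],[-25,9,0],[-25,9,0],[0,0,0],[0,0,0]],"fingers":[0,0,0,0,0]}'
python3 - <<'E'
from rig import bot,optics
import pickle,numpy as np
from h import *
for i in range(3):
    s=bot.get_state();print(np.round(s["ee_pos"],4),np.round(s["tcp_rot"],4))
    c=optics.capture("wrist");c["fish"]=1
cv2.imwrite("pics/w2.png",c["color"]);pickle.dump(c,open("w2.pkl","wb"))
T=np.array(c["T"]);print(np.round(T[:3],4).tolist())
g=cv2.cvtColor(c["color"],cv2.COLOR_BGR2HSV);m=g[...,2]<45;m[200:]=0
for b in blobs(m,30):
    (u,v),r=cv2.minEnclosingCircle(b);M=cv2.moments(b);print(cv2.contourArea(b),round(r,1),u,v,pl(c,M['m10']/M['m00'],M['m01']/M['m00'],.04))
print(proj(c,(.6185,-.3375,.115)))
E
```

```text
time: 3.37
ee_pos: [0.6154, -0.3323, 0.2475]
tcp_rot: [-0.001, 0.707, 0.707, 0.0]
ft_force: [0.4, 0.6, -0.1]
gripper_width: 1.0
grip_force: 0.0
[ 0.6154 -0.3323  0.2475] [-0.0009  0.707   0.7073  0.    ]
[ 0.6152 -0.3315  0.2479] [-0.0009  0.7067  0.7075  0.    ]
[ 0.6152 -0.331   0.2482] [-8.000e-04  7.066e-01  7.077e-01  1.000e-04]
[[1.0, 0.0014, 0.001, 0.6149], [0.0017, -0.9509, -0.3096, -0.2513], [0.0005, 0.3096, -0.9509, 0.3741]]
136.0 10.3 521.83642578125 193.7056121826172 [ 0.82602681 -0.30653205  0.04      ]
199.0 9.4 131.73622131347656 62.846458435058594 [ 0.44137771 -0.17859488  0.04      ]
884.0 35.9 167.0 64.81690216064453 [ 0.48286775 -0.1876115   0.04      ]
[318.77345359 247.0657997 ]
```

```bash
python3 -m creep '{"delta_rot":[[0,0,0],[0,0,0],[0,0,0],[0,0,0],[0,0,0],[0,0,0],[0,0,0],[0,0,0],[0,0,0],[0,0,0]],"slide":[[-6,3,0],[0,0,25],[0,0,25],[0,0,25],[0,0,25],[0,0,25],[0,0,20],[0,0,13],[0,0,10],[0,0,0]],"fingers":[60,60,60,60,60,60,60,60,60,60]}'
python3 -m creep '{"delta_rot":[[0,0,0],[0,0,0],[0,0,0],[0,0,0],[0,0,0],[0,0,0],[0,0,0],[0,0,0],[0,0,0],[0,0,0]],"slide":[[0,0,0],[0,0,0],[0,0,0],[0,0,0],[0,0,0],[0,0,0],[0,0,0],[0,0,0],[0,0,0],[0,0,0]],"fingers":[255,255,255,255,255,255,255,255,255,255]}'
python3 - <<'E'
from rig import bot,optics
from h import *
import pickle
c=optics.capture("wrist");c["fish"]=1;cv2.imwrite("pics/w3.png",c["color"]);pickle.dump(c,open("w3.pkl","wb"))
E
```

```text
time: 4.35
ee_pos: [0.6174, -0.3372, 0.078]
tcp_rot: [-0.002, 0.707, 0.707, -0.001]
ft_force: [-0.0, 0.2, 0.2]
gripper_width: 0.768
grip_force: 0.0
time: 5.18
ee_pos: [0.6192, -0.3389, 0.0819]
tcp_rot: [0.001, 0.707, 0.707, 0.0]
ft_force: [-0.3, -0.7, 5.5]
gripper_width: 0.174
grip_force: 58.3
```

View pics/w3.png

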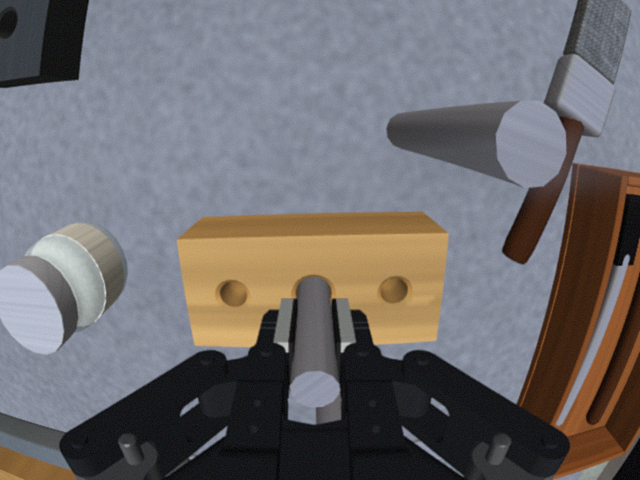

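The pin is gripped with its top at (315,385), and the rack's empty bores are at (233,292) and (395,289).

```bash
python3 - <<'E'
import pickle;from h import *
c=pickle.load(open("w3.pkl","rb"))
print(pl(c,233,292,.045),pl(c,395,289,.045),pl(c,314,290.5,.045),pl(c,315,384,.115),np.round(np.array(c["T"])[:3,3],4))
E
python3 -m creep '{"delta_rot":[[0,0,0],[0,0,0],[0,0,0],[0,0,0],[0,0,0],[0,0,0],[0,0,0],[0,0,0],[0,0,0],[0,0,0]],"slide":[[0,0,-5],[0,0,-10],[0,0,-15],[0,0,-20],[0,0,-20],[0,0,-20],[0,0,-20],[0,0,-10],[0,0,0],[0,0,0]],"fingers":[255,255,255,255,255,255,255,255,255,255]}'
```

```text
[ 0.57935847 -0.336654    0.045     ] [ 0.65883877 -0.33514269  0.045     ] [ 0.61914195 -0.33550295  0.045     ] [ 0.61926145 -0.33560983  0.115     ] [ 0.6187 -0.2589  0.2076]
time: 6.07
ee_pos: [0.6189, -0.3385, 0.2005]
tcp_rot: [0.0, 0.707, 0.707, 0.0]
ft_force: [0.0, -0.2, -1.6]
gripper_width: 0.168
grip_force: 58.9
```

```bash
python3 -m creep '{"delta_rot":[[0,0,0],[0,0,0],[0,0,0],[0,0,0],[0,0,0],[0,0,0],[0,0,0],[0,0,0],[0,0,0],[0,0,0],[0,0,0],[0,0,0]],"slide":[[10,-10,0],[17,-20,0],[25,-28,0],[25,-30,0],[25,-30,0],[25,-30,0],[20,-20,0],[10,-10,0],[0,0,0],[0,0,0],[0,0,0],[0,0,0]],"fingers":[255,255,255,255,255,255,255,255,255,255,255,255]}'
python3 - <<'E'
from rig import bot,optics
from h import *
import pickle
P=[]
for i in range(4):
    c=optics.capture("wrist");s=bot.get_state();P.append(s["ee_pos"])
print(np.round(P,4),np.round(s["tcp_rot"],4))
c["fish"]=1;cv2.imwrite("pics/w4.png",c["color"]);pickle.dump(c,open("w4.pkl","wb"));print(np.round(np.array(c["T"])[:3],4).tolist())
for n in("top","side"):
    k=optics.capture(n);cv2.imwrite(f"pics/{n}4.png",k["color"]);pickle.dump(k,open(n+"4.pkl","wb"))
k=cv2.imread("pics/side4.png");
print(proj(k:=pickle.load(open("side4.pkl","rb")),(.44,-.18,.18)))
a=cv2.resize(k["color"][230:400,230:390],(600,600)[:1]+(637,),interpolation=3)[:600]
o=np.hstack([cv2.resize(c["color"],(480,360)),cv2.resize(k["color"][240:400,230:372],(320,360),interpolation=3)]);cv2.imwrite("pics/c4.png",o)
E
```

```text
time: 7.07
ee_pos: [0.4417, -0.1822, 0.1999]
tcp_rot: [0.0, 0.707, 0.707, -0.0]
ft_force: [0.9, -0.1, -0.5]
gripper_width: 0.174
grip_force: 58.9
[[ 0.4417 -0.1822  0.1999]
 [ 0.4415 -0.1821  0.1999]
 [ 0.4414 -0.182   0.2   ]
 [ 0.4413 -0.1819  0.2   ]] [-1.000e-04  7.073e-01  7.069e-01 -0.000e+00]
[[1.0, -0.0009, 0.0011, 0.4412], [-0.0005, -0.9505, -0.3107, -0.1022], [0.0014, 0.3107, -0.9505, 0.3258]]
[301.8610126  306.67275069]
```

View pics/c4.png

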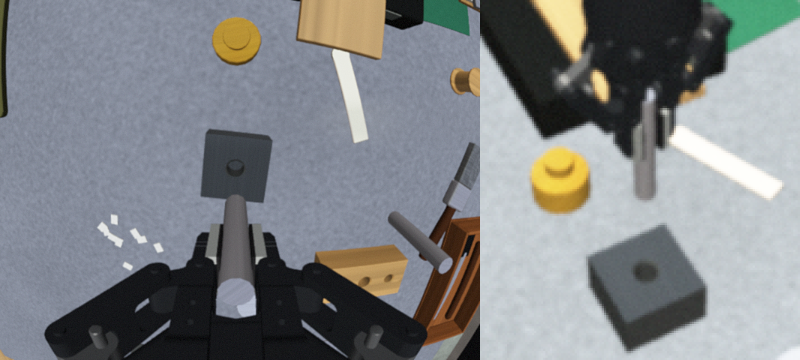

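The pin hangs over the foot. In the wrist view the bore is at about (313,223) and the pin's foot end at about (313,263). In the side view the pin's foot is at about (303,327) and the bore at (303.8,361).

Run:
```python
import pickle;from h import *
c=pickle.load(open("w4.pkl","rb"));s=pickle.load(open("side4.pkl","rb"))
g=cv2.cvtColor(c["color"],cv2.COLOR_BGR2GRAY).astype(int)
sub=g[170:262,262:370]
m=np.zeros(g.shape,bool);m[170:262,262:370]=sub<90
b=max(blobs(m),key=cv2.contourArea);bx=cv2.boxPoints(cv2.minAreaRect(b));print("foot rect",cv2.minAreaRect(b))
ho=np.zeros(g.shape,bool);ho[205:240,295:332]=g[205:240,295:332]<45
for k in blobs(ho,10):
    e=cv2.fitEllipse(k);print("bore wrist",e,pl(c,*e[0],.04))
print(g[222,290:336].tolist()); print(g[200:270,313].tolist())
sg=cv2.cvtColor(s["color"],cv2.COLOR_BGR2GRAY).astype(int)
print("side row320",sg[318,290:316].tolist());print("side col",sg[315:335,303].tolist())
ho=np.zeros(g.shape,bool);ho[353:368,293:314]=sg[353:368,293:314]<48
for k in blobs(ho,8):
    e=cv2.fitEllipse(k);print("bore side",e,pl(s,*e[0],.04))
# predictions for pin foot at candidate offset
for dy in (0,.001,.002,.003):
    p=(.4413,-.182+dy,.134);print(dy,"side",proj(s,p),proj(s,(p[0],p[1],.144)),"wrist",proj(c,p),proj(c,(p[0],p[1],.234)))
```

```text
foot rect ((314.848388671875, 220.1680450439453), (88.81556701660156, 89.81145477294922), 5.19442892074585)
bore wrist ((313.10906982421875, 224.0076141357422), (18.651622772216797, 21.023698806762695), 99.6186752319336) [ 0.44064642 -0.17829964  0.04      ]
[61, 63, 64, 63, 62, 67, 65, 60, 64, 62, 59, 56, 42, 38, 38, 48, 56, 65, 66, 63, 54, 67, 66, 65, 66, 68, 61, 58, 62, 64, 63, 58, 50, 36, 35, 53, 53, 60, 61, 62, 67, 66, 62, 63, 67, 62]
[66, 63, 65, 68, 66, 68, 66, 64, 62, 66, 69, 64, 54, 45, 53, 65, 67, 61, 64, 66, 63, 65, 65, 70, 71, 62, 60, 47, 43, 45, 42, 43, 43, 47, 42, 54, 62, 62, 63, 64, 63, 65, 63, 63, 68, 62, 68, 64, 63, 68, 65, 64, 67, 63, 66, 64, 63, 59, 66, 82, 95, 101, 97, 100, 96, 97, 100, 95, 101, 96]
side row320 [201, 199, 200, 199, 198, 199, 202, 190, 155, 130, 128, 134, 133, 132, 129, 123, 113, 135, 184, 194, 200, 199, 199, 198, 199, 200]
side col [134, 134, 132, 132, 136, 133, 133, 132, 133, 130, 135, 132, 132, 144, 166, 190, 198, 197, 195, 197]
0 side [303.68319997 326.31275155] [303.59136795 322.2586162 ] wrist [314.05176318 273.82851763] [314.37278308 393.24084707]
0.001 side [303.34464725 325.92538037] [303.25012134 321.87142724] wrist [314.05070287 272.17391696] [314.37217564 390.92300814]
0.002 side [303.00664928 325.53864394] [302.90943847 321.4848779 ] wrist [314.04964074 270.51323989] [314.37155777 388.58008026]
0.003 side [302.66920468 325.15254067] [302.56931792 321.0989666 ] wrist [314.04857683 268.84651958] [314.37092931 386.21184314]
```

```bash
python3 -m creep '{"delta_rot":[[0,0,0],[0,0,0],[0,0,0],[0,0,0],[0,0,0],[0,0,0],[0,0,0],[0,0,0]],"slide":[[0,0,10],[0,0,20],[0,0,20],[0,0,15],[0,0,8],[0,0,2],[0,0,0],[0,0,0]],"fingers":[255,255,255,255,255,255,255,255]}'
python3 - <<'E'
from rig import bot,optics
from h import *
import pickle
w=optics.capture("wrist");s=optics.capture("side");w["fish"]=1;print(np.round(bot.get_state()["ee_pos"],4))
pickle.dump((w,s),open("p5.pkl","wb"))
p=proj(w,(.441,-.18,.05)).astype(int);print(p)
a=cv2.resize(w["color"][p[1]-65:p[1]+35,p[0]-50:p[0]+50],(400,400),interpolation=3)
b=cv2.resize(s["color"][320:380,275:335],(400,400),interpolation=3)
cv2.imwrite("pics/c5.png",np.hstack([a,b]))
E
```

```text
time: 8.03
ee_pos: [0.4414, -0.1817, 0.126]
tcp_rot: [0.001, 0.707, 0.707, 0.0]
ft_force: [0.6, -0.5, -0.5]
gripper_width: 0.172
grip_force: 58.9
[ 0.4416 -0.1818  0.1263]
[313 264]
```

View pics/c5.png

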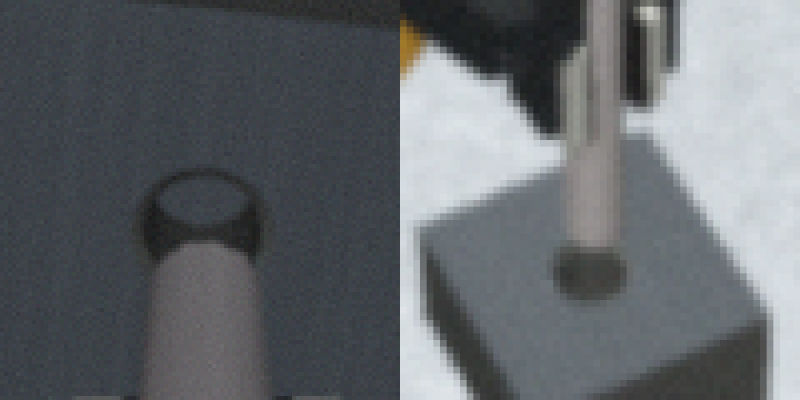

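In the wrist crop the bore's rim is centred at about (202,228) and the pin's foot edge at (207,243). In the side crop the bore is at about (590,275) and the pin's foot at (594,247).

Run:
```python
import pickle;from h import *
w,s=pickle.load(open("p5.pkl","rb"))
print("bore side",pl(s,303.5,361.2,.04),"wrist",pl(w,313.6,256,.04), "wrist rim far(+11mm y)",pl(w,313.6,241.2,.04))
print("pin foot wrist edge (+~8mm y)",pl(w,263+207/4,199+241/4,.0605),pl(w,263+207/4,199+241/4,.062))
for dy in(0,.0015,.003):
  for z in(.0605,.07): print(dy,z,proj(s,(.4415,-.1818+dy,z)), "front edge",proj(s,(.4415-.0045,-.1818+dy-.0066,z)))
```

```text
bore side [ 0.44015157 -0.1806093   0.04      ] wrist [ 0.44113515 -0.17836186  0.04      ] wrist rim far(+11mm y) [ 0.4411394  -0.16895543  0.04      ]
pin foot wrist edge (+~8mm y) [ 0.44174535 -0.17284987  0.0605    ] [ 0.44173892 -0.17229278  0.062     ]
0 0.0605 [304.34654211 354.07273683] front edge [304.30845777 357.86085184]
0 0.07 [304.26917111 350.64583631] front edge [304.2302189  354.43596044]
0.0015 0.0605 [303.86683753 353.49254014] front edge [303.82519224 357.27186733]
0.0015 0.07 [303.78604368 350.06539455] front edge [303.74347935 353.84666178]
0.003 0.0605 [303.38824453 352.91368789] front edge [303.34305495 356.68425787]
0.003 0.07 [303.30404395 349.48630763] front edge [303.25788453 353.25874906]
```

```bash
python3 -m creep '{"delta_rot":[[0,0,0],[0,0,0],[0,0,0],[0,0,0],[0,0,0],[0,0,0],[0,0,0],[0,0,0],[0,0,0]],"slide":[[1,-0.7,0],[0,0,8],[0,0,8],[0,0,3],[0,0,3],[0,0,3],[0,0,3],[0,0,0],[0,0,0]],"fingers":[255,255,255,255,255,255,255,255,255]}'
```

```text
time: 8.88
ee_pos: [0.4401, -0.1804, 0.0971]
tcp_rot: [-0.0, 0.707, 0.707, 0.0]
ft_force: [1.1, 0.6, -1.8]
gripper_width: 0.17
grip_force: 59.1
```

```bash
python3 -m creep '{"delta_rot":[[0,0,0],[0,0,0],[0,0,0],[0,0,0],[0,0,0],[0,0,0],[0,0,0]],"slide":[[0,0,4],[0,0,4],[0,0,4],[0,0,4],[0,0,3],[0,0,0],[0,0,0]],"fingers":[255,255,255,255,255,255,255]}'
```

```text
time: 9.47
ee_pos: [0.4401, -0.1804, 0.0781]
tcp_rot: [-0.0, 0.707, 0.707, 0.0]
ft_force: [0.8, -0.4, -2.5]
gripper_width: 0.168
grip_force: 59.0
```

```bash
python3 -m creep '{"delta_rot":[[0,0,0],[0,0,0],[0,0,0],[0,0,0]],"slide":[[0,0,1],[0,0,1],[0,0,0.5],[0,0,0]],"fingers":[255,255,255,255]}'
python3 -m creep '{"delta_rot":[[0,0,0],[0,0,0],[0,0,0],[0,0,0],[0,0,0],[0,0,0],[0,0,0],[0,0,0]],"slide":[[0,0,0],[0,0,0],[0,0,0],[0,0,0],[0,0,0],[0,0,0],[0,0,0],[0,0,0]],"fingers":[150,120,100,100,100,100,100,100]}'
python3 -m creep '{"delta_rot":[[0,0,0],[0,0,0],[0,0,0],[0,0,0],[0,0,0],[0,0,0],[0,0,0],[0,0,0],[0,0,0],[0,0,0]],"slide":[[0,0,-5],[0,0,-10],[0,0,-20],[0,0,-30],[0,0,-30],[0,0,-30],[0,0,-25],[0,0,0],[0,0,0],[0,0,0]],"fingers":[100,100,100,100,100,0,0,0,0,0]}'
python3 - <<'E'
from rig import bot,optics
from h import *
import pickle
s=optics.capture("side");t=optics.capture("top");pickle.dump((s,t),open("p6.pkl","wb"));print(np.round(bot.get_state()["ee_pos"],4))
b=cv2.resize(s["color"][310:400,260:350],(400,400),interpolation=3)
a=cv2.resize(s["color"][150:310,200:360],(400,400),interpolation=3)
cv2.imwrite("pics/c6.png",np.hstack([a,b]))
for z in(.05,.06,.11):print(z,proj(s,(.4403,-.1802,z)),proj(t,(.4403,-.1802,z)))
E
```

```text
time: 9.8
ee_pos: [0.4401, -0.1805, 0.0768]
tcp_rot: [0.0, 0.707, 0.707, 0.0]
ft_force: [-0.4, 1.2, 7.7]
gripper_width: 0.171
grip_force: 60.1
time: 10.47
ee_pos: [0.44, -0.1804, 0.0757]
tcp_rot: [-0.0, 0.707, 0.707, -0.0]
ft_force: [0.5, -0.2, 0.1]
gripper_width: 0.606
grip_force: 0.0
time: 11.3
ee_pos: [0.4397, -0.1803, 0.2255]
tcp_rot: [-0.0, 0.707, 0.707, -0.0]
ft_force: [0.3, -0.1, 0.1]
gripper_width: 0.999
grip_force: 0.0
[ 0.439  -0.18    0.2245]
0.05 [303.35415782 357.50456131] [402.32792339 313.91354097]
0.06 [303.26579149 353.9533753 ] [403.09574204 313.86278867]
0.11 [302.80286034 335.34951873] [407.12229408 313.59663629]
```

View pics/c6.png

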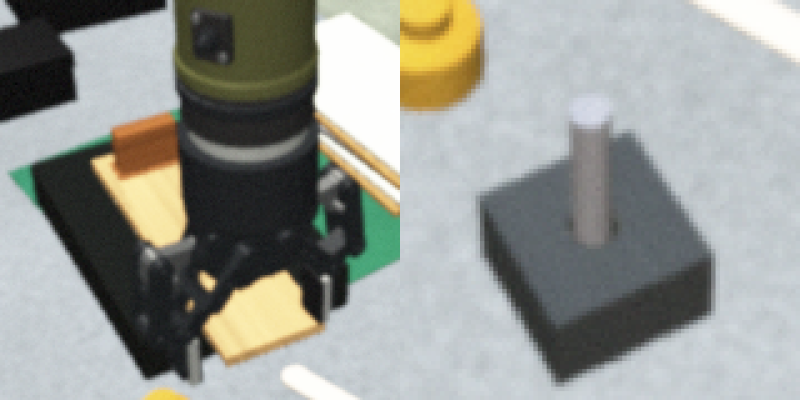

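The pin stands fully down: its top is at px (302.8,334.8), and I predicted (302.8,335.3). Next is the handle.

```bash
python3 -m creep '{"delta_rot":[[0,0,0],[0,0,0],[0,0,0],[0,0,0],[0,0,0],[0,0,0],[0,0,0],[0,0,0],[0,0,0],[0,0,0],[0,0,0],[0,0,0]],"slide":[[33,11.4,0],[33,11.4,0],[33,11.4,0],[33,11.4,0],[33,11.4,0],[33,11.4,0],[33,11.4,0],[33,11.4,0],[33,11.4,0],[33,11.4,0],[33,11.4,0],[33,11.4,0]],"fingers":[0,0,0,0,0,0,0,0,0,0,0,0]}'
python3 -m creep '{"delta_rot":[[0,0,-0.121],[0,0,-0.121],[0,0,-0.121],[0,0,-0.121],[0,0,-0.121],[0,0,-0.121],[0,0,-0.121],[0,0,-0.121],[0,0,-0.121],[0,0,-0.121],[0,0,-0.121],[0,0,-0.121]],"slide":[[0,0,0],[0,0,0],[0,0,0],[0,0,0],[0,0,0],[0,0,0],[0,0,0],[0,0,0],[0,0,0],[0,0,0],[0,0,0],[0,0,0]],"fingers":[0,0,0,0,0,0,0,0,0,0,0,0]}'
python3 - <<'E'
from rig import bot,optics
from h import *
import pickle
for i in range(3): w=optics.capture("wrist");
s=bot.get_state();print(np.round(s["ee_pos"],4),np.round(s["tcp_rot"],4))
w["fish"]=1;pickle.dump(w,open("w7.pkl","wb"));cv2.imwrite("pics/w7.png",w["color"])
c=np.array([.5625,.0995]);u=np.array([.1187,.993]);v=np.array([.993,-.1187])
for a in(-1,1):
  for b in(-1,1):
    q=c+120e-3*u+a*.03*v+b*.01*u;print(proj(w,(*q,.108)))
E
```

```text
time: 12.4
ee_pos: [0.5762, 0.2171, 0.224]
tcp_rot: [-0.001, 0.707, 0.707, -0.001]
ft_force: [1.3, -0.5, 0.1]
gripper_width: 1.001
grip_force: 0.0
time: 13.4
ee_pos: [0.5759, 0.2153, 0.2239]
tcp_rot: [-0.002, 0.056, 0.998, -0.001]
ft_force: [-0.3, 0.2, 0.4]
gripper_width: 0.997
grip_force: 0.0
[0.5761 0.2153 0.2243] [-1.300e-03  6.080e-02  9.981e-01 -6.000e-04]
[304.3818328  203.53491082]
[334.48239615 203.5708233 ]
[305.07365481 286.28631234]
[333.05798866 286.26837758]
```

View pics/w7.png

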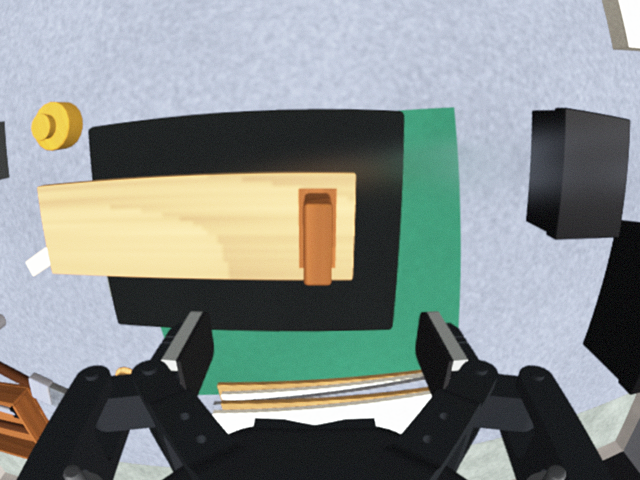

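The fin's top face spans u 304–331 and v 204–284, as predicted to within about 2 px. Descend and pinch.

```bash
python3 -m creep '{"delta_rot":[[0,0,0],[0,0,0],[0,0,0],[0,0,0],[0,0,0],[0,0,0],[0,0,0],[0,0,0],[0,0,0]],"slide":[[0,3,0],[0,0,25],[0,0,25],[0,0,25],[0,0,25],[0,0,20],[0,0,10],[0,0,4],[0,0,0]],"fingers":[0,0,0,0,0,0,0,0,0]}'
python3 -m creep '{"delta_rot":[[0,0,0],[0,0,0],[0,0,0],[0,0,0],[0,0,0],[0,0,0],[0,0,0],[0,0,0],[0,0,0],[0,0,0]],"slide":[[0,0,0],[0,0,0],[0,0,0],[0,0,0],[0,0,0],[0,0,0],[0,0,0],[0,0,0],[0,0,0],[0,0,0]],"fingers":[100,130,150,170,190,200,220,255,255,255]}'
python3 - <<'E'
from rig import bot,optics
from h import *
import pickle
t=optics.capture("top");s=optics.capture("side")
st=bot.get_state();print(np.round(st["ee_pos"],4),np.round(st["tcp_rot"],4),np.round(st["ft_force"],1),np.round(st["moment"],2))
pickle.dump((t,s),open("p8.pkl","wb"))
E
```

```text
time: 14.3
ee_pos: [0.5767, 0.2185, 0.091]
tcp_rot: [-0.001, 0.06, 0.998, -0.0]
ft_force: [-0.3, -0.2, -0.2]
gripper_width: 1.001
grip_force: 0.0
time: 15.13
ee_pos: [0.5776, 0.2184, 0.0927]
tcp_rot: [0.001, 0.059, 0.998, -0.0]
ft_force: [-1.2, -1.4, 5.9]
gripper_width: 0.226
grip_force: 59.1
[0.5776 0.2184 0.0927] [ 6.000e-04  5.950e-02  9.982e-01 -0.000e+00] [-0.9 -0.9  5.9] [-0.34  0.16 -0.01]
```

```bash
cat > end.py <<'E'
from h import *
def endline(t,c,yaw,lo,hi,z=.062):
    # board end along its own y, at several offsets across; c = point on the centre line near the end
    u=np.array([np.cos(yaw),np.sin(yaw)]);v=np.array([u[1],-u[0]])
    hsv=cv2.cvtColor(t["color"],cv2.COLOR_BGR2HSV).astype(np.float32);out=[]
    for o in(-.03,-.015,0,.015,.03):
        ss=np.arange(lo,hi,.0005);P=np.array([proj(t,(*(c+u*s+v*o),z)) for s in ss]).astype(np.float32)
        S=cv2.remap(hsv[...,1],P[None,:,0],P[None,:,1],cv2.INTER_LINEAR)[0]
        i=np.argmax(S>60);out.append(c+u*ss[i]+v*o)
    return np.array(out)
E
python3 - <<'E'
import pickle;from h import *;from end import endline
t,s=pickle.load(open("p8.pkl","rb"));yaw=np.radians(83.2);b=np.radians(83.67);ub=np.array([np.cos(b),np.sin(b)])
L=endline(t,np.array([.545,-.05]),yaw,-.03,.03);print(np.round(L,4))
d=np.polyfit(L[:,0],L[:,1],1);print("end-edge angle",np.degrees(np.arctan(d[0])))
g=cv2.cvtColor(t["color"],cv2.COLOR_BGR2GRAY)[300:330,395:420].astype(int)
m=np.zeros(t["color"].shape[:2],bool);m[300:330,398:420]=g[:,3:]>82
print(g[8:20].tolist())
for bore in((.4398,-.1824),(.4403,-.1802),(.4401,-.1805)): print("slide",(L.mean(0)-np.array(bore))@ub)
E
```

```text
[[ 0.5153 -0.046 ]
 [ 0.5302 -0.0477]
 [ 0.545  -0.05  ]
 [ 0.56   -0.0508]
 [ 0.5748 -0.0531]]
end-edge angle -6.6075730309201965
[[57, 57, 61, 58, 57, 55, 58, 58, 54, 58, 53, 54, 57, 54, 55, 51, 56, 56, 55, 55, 56, 60, 87, 96, 101], [56, 58, 52, 58, 52, 55, 49, 55, 52, 54, 61, 64, 70, 60, 61, 61, 54, 57, 60, 57, 57, 68, 89, 100, 106], [60, 56, 54, 55, 54, 51, 51, 59, 56, 60, 71, 79, 85, 81, 71, 64, 56, 59, 59, 52, 56, 73, 89, 97, 102], [56, 55, 59, 57, 57, 59, 60, 58, 63, 75, 89, 100, 102, 103, 90, 78, 66, 58, 55, 57, 57, 77, 95, 101, 103], [61, 53, 56, 61, 62, 65, 66, 69, 73, 82, 97, 108, 109, 109, 102, 93, 73, 65, 54, 56, 62, 76, 96, 100, 102], [58, 52, 54, 61, 67, 71, 70, 74, 76, 93, 104, 110, 111, 112, 107, 98, 78, 58, 58, 56, 60, 78, 92, 101, 104], [57, 58, 57, 61, 64, 73, 74, 78, 82, 93, 103, 107, 109, 109, 106, 97, 78, 64, 57, 54, 59, 77, 94, 102, 105], [55, 58, 54, 60, 66, 70, 73, 71, 72, 88, 98, 106, 106, 106, 104, 90, 72, 58, 52, 59, 60, 81, 99, 104, 103], [51, 57, 56, 55, 58, 59, 66, 67, 69, 74, 87, 93, 99, 97, 93, 80, 64, 58, 55, 58, 65, 84, 100, 103, 102], [58, 58, 58, 54, 54, 53, 55, 64, 56, 61, 72, 74, 82, 77, 73, 61, 59, 56, 59, 57, 68, 88, 99, 107, 107], [57, 60, 55, 52, 57, 58, 56, 53, 52, 55, 57, 61, 63, 62, 54, 57, 57, 54, 57, 58, 65, 89, 99, 104, 104], [58, 54, 57, 57, 55, 52, 57, 55, 53, 55, 58, 57, 54, 55, 59, 52, 53, 51, 57, 59, 68, 90, 100, 101, 103]]
slide 0.1436915862536997
slide 0.1414498714899124
slide 0.14177009344520233
```

```bash
python3 -m creep '{"delta_rot":[[0,0,0],[0,0,0],[0,0,0],[0,0,0],[0,0,0],[0,0,0],[0,0,0],[0,0,0],[0,0,0],[0,0,0],[0,0,0],[0,0,0]],"slide":[[0,-3,0],[0,-7,0],[0,-10,0],[0,-10,0],[0,-10,0],[0,-10,0],[0,-10,0],[0,-10,0],[0,-10,0],[0,-10,0],[0,-6,0],[0,-4,0]],"fingers":[255,255,255,255,255,255,255,255,255,255,255,255]}'
python3 - <<'E'
from rig import bot,optics
from h import *;from end import endline
for i in range(2):t=optics.capture("top")
s=bot.get_state();print(np.round(s["ee_pos"],4),np.round(s["tcp_rot"],4),np.round(s["ft_force"],1),np.round(s["moment"],2))
u=np.array([np.cos(np.radians(83.2)),np.sin(np.radians(83.2))]);L=endline(t,np.array([.545,-.05])-.1*u,np.radians(83.2),-.03,.03)
b=np.radians(83.67);print(np.round(L,4),np.degrees(np.arctan(np.polyfit(L[:,0],L[:,1],1)[0])),(L.mean(0)-np.array([.4403,-.1803]))@[np.cos(b),np.sin(b)])
E
```

```text
time: 16.23
ee_pos: [0.5662, 0.1196, 0.0927]
tcp_rot: [0.001, 0.059, 0.998, 0.002]
ft_force: [1.2, 6.2, 6.6]
gripper_width: 0.223
grip_force: 59.3
[0.5661 0.1189 0.0927] [1.000e-03 5.970e-02 9.982e-01 7.000e-04] [1.4 2.3 6.7] [ 0.19 -0.02  0.02]
[[ 0.5035 -0.1448]
 [ 0.5183 -0.147 ]
 [ 0.5332 -0.1488]
 [ 0.5481 -0.1506]
 [ 0.563  -0.1524]] -7.18166232739783 0.04165262294221268
```

Slid 100 mm as commanded, with 41.6 mm to go.

```bash
python3 -m creep '{"delta_rot":[[0,0,0],[0,0,0],[0,0,0],[0,0,0],[0,0,0],[0,0,0],[0,0,0],[0,0,0],[0,0,0],[0,0,0],[0,0,0]],"slide":[[0,-3,0],[0,-6,0],[0,-8,0],[0,-8,0],[0,-7,0],[0,-5,0],[0,-3,0],[0,-1.5,0],[0,0,0],[0,0,0],[0,0,0]],"fingers":[255,255,255,255,255,255,255,255,255,255,255]}'
python3 - <<'E'
from rig import bot,optics
from h import *;from end import endline
for i in range(4):t=optics.capture("top")
w=optics.capture("side")
s=bot.get_state();print(np.round(s["ee_pos"],4),np.round(s["tcp_rot"],4),np.round(s["ft_force"],1),np.round(s["moment"],2))
u=np.array([np.cos(np.radians(83.2)),np.sin(np.radians(83.2))]);L=endline(t,np.array([.545,-.05])-.141*u,np.radians(83.2),-.03,.03)
b=np.radians(83.67);print(np.round(L,4),np.degrees(np.arctan(np.polyfit(L[:,0],L[:,1],1)[0])),(L.mean(0)-np.array([.4403,-.1803]))@[np.cos(b),np.sin(b)])
cv2.imwrite("pics/c9.png",np.vstack([cv2.resize(w["color"][180:400,200:440],(600,550),interpolation=3)]))
for z in(.05,.062):
  for a in(-.045,.045): print(proj(w,(*(L.mean(0)+a*np.array([u[1],-u[0]])),z)))
E
```

```text
time: 17.25
ee_pos: [0.5615, 0.0789, 0.0928]
tcp_rot: [0.001, 0.059, 0.998, 0.002]
ft_force: [1.2, 4.4, 5.7]
gripper_width: 0.225
grip_force: 59.4
[0.5614 0.0789 0.0928] [0.0012 0.0592 0.9982 0.0015] [0.7 4.1 7.5] [ 0.67 -0.06 -0.03]
[[ 0.4988 -0.1845]
 [ 0.5136 -0.1867]
 [ 0.5285 -0.1885]
 [ 0.5434 -0.1903]
 [ 0.5583 -0.1921]] -7.181662327397762 0.001653968734426771
[324.48065495 347.21280282]
[366.95150997 328.93343735]
[324.56702746 342.9381433 ]
[367.40360623 324.65586071]
```

View pics/c9.png

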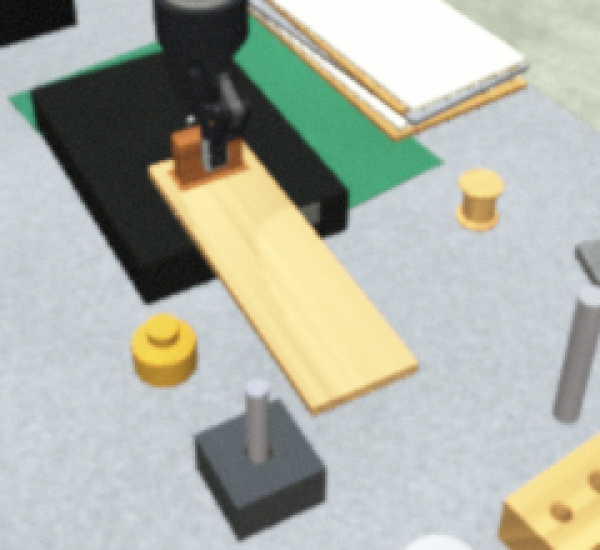

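The board lies flat. Its end corners in the crop, (312,405) and (417,362), match my prediction, and the end is about 1.7 mm from level with the pin. The pin is upright and clear.

```bash
python3 -c "
from rig import bot;print(bot.job_done())"
```

```text
the job is handed in; nothing more can be done
None
```

I handed the job in at about 17.5 s of the 51 s allowed, with no verdict returned: the pin stands fully down in the gauge foot, and the arm still holds the board flat and square on the block, its end measured about 2 mm from level with the pin's middle.

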